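# Unload the dry box through its ports

### The job

Unload the dry box: take all the blue bell caps off its top and stack them mouth-down, rim squarely on rim, in one straight stack in the middle of the green mat. Lift every tin off its pedestal through the round port above it and stack all the tins squarely and upright in one straight column in the middle of the black mat, the tall tins at the bottom and the low ones on top. Leave the multimeter and the black film canister where they are.

Things in the scene. Friction and masses are not known exactly. Their poses are not given: they have to be found in the camera images.
- dry_box: clear-walled dry box, fixed, 320 x 320 mm; flat white top panel at 110 mm, 6 mm thick, edged by a rim 8 mm wide and 7 mm high, with four round ports 110 mm across in a 2 x 2 square, centres 145 mm apart along x and y. Under each's centre a fixed pedestal 34 mm across, its top 60 mm above the worktop (50 mm below the panel's upper face). Origin: centre of the underside; z up
- port_1 (a point): centre of one round port (110 mm across), at the height of the panel's upper face; z up. Any port may be capped or open, and have a tin below it or none
- port_2 (a point): centre of one round port (110 mm across), at the height of the panel's upper face; z up. Any port may be capped or open, and have a tin below it or none
- port_3 (a point): centre of one round port (110 mm across), at the height of the panel's upper face; z up. Any port may be capped or open, and have a tin below it or none
- port_4 (a point): centre of one round port (110 mm across), at the height of the panel's upper face; z up. Any port may be capped or open, and have a tin below it or none
- cap_1: blue bell cap: round open vessel, mouth-down; 132 mm across, bore 122, 40 mm deep, roof 40-44 mm above rim; on it a centring step 112 across, to 50 mm, and a black knob 40 across, to 80 mm. On another cap the rim rests on its roof round the step, 44 mm higher. 0.12 kg, loose; at first over a port, rim on the panel. Origin: centre of rim plane; z up if mouth-down. All alike; one may be absent
- cap_2: blue bell cap: round open vessel, mouth-down; 132 mm across, bore 122, 40 mm deep, roof 40-44 mm above rim; on it a centring step 112 across, to 50 mm, and a black knob 40 across, to 80 mm. On another cap the rim rests on its roof round the step, 44 mm higher. 0.12 kg, loose; at first over a port, rim on the panel. Origin: centre of rim plane; z up if mouth-down. All alike; one may be absent
- cap_3: blue bell cap: round open vessel, mouth-down; 132 mm across, bore 122, 40 mm deep, roof 40-44 mm above rim; on it a centring step 112 across, to 50 mm, and a black knob 40 across, to 80 mm. On another cap the rim rests on its roof round the step, 44 mm higher. 0.12 kg, loose; at first over a port, rim on the panel. Origin: centre of rim plane; z up if mouth-down. All alike; one may be absent
- cap_4: blue bell cap: round open vessel, mouth-down; 132 mm across, bore 122, 40 mm deep, roof 40-44 mm above rim; on it a centring step 112 across, to 50 mm, and a black knob 40 across, to 80 mm. On another cap the rim rests on its roof round the step, 44 mm higher. 0.12 kg, loose; at first over a port, rim on the panel. Origin: centre of rim plane; z up if mouth-down. All alike; one may be absent
- tall_tin_1: tall round closed tin, cream with a grey lid, 48 mm across and 50 mm high, flat top and bottom, about 0.12 kg, upright on a pedestal under a port (its top level with the panel's upper face). Origin: centre of the underside; z up. May be absent; the two tall tins are alike
- tall_tin_2: tall round closed tin, cream with a grey lid, 48 mm across and 50 mm high, flat top and bottom, about 0.12 kg, upright on a pedestal under a port (its top level with the panel's upper face). Origin: centre of the underside; z up. May be absent; the two tall tins are alike
- low_tin_1: low round closed tin, pale with a grey lid, 42 mm across and 34 mm high, flat top and bottom, about 0.12 kg, upright on a pedestal under a port (its top 16 mm below the panel's upper face). Origin: centre of the underside; z up. May be absent; the two low tins are alike
- low_tin_2: low round closed tin, pale with a grey lid, 42 mm across and 34 mm high, flat top and bottom, about 0.12 kg, upright on a pedestal under a port (its top 16 mm below the panel's upper face). Origin: centre of the underside; z up. May be absent; the two low tins are alike
- cap_mat: green round mat with a white ring, 170 mm across, 3 mm thick, fixed on the worktop to the left or right of the dry box: for the caps. Origin: centre of the underside
- tin_mat: black round mat with a yellow ring, 110 mm across, 3 mm thick, fixed on the worktop on the other side of the dry box: for the tins. Origin: centre of the underside
- meter: yellow multimeter, 145 x 75 x 47 mm, lying loose on the worktop; a bystander. Origin: centre of the underside
- canister: black film canister with a grey cap, 31 mm across, 64 mm high, standing loose; a bystander. Origin: centre of the underside

How it is judged (in metres and radians):
At the end, for the whole second after the job is handed in: Caps mouth-down in one stack: any two within 12 mm sideways, within 45 mm of the green mat's centre. Tins in one column: any two within 10 mm sideways, within 30 mm of the black mat's centre, low tins above tall ones. All upright to 4 degrees and at rest (horizontal distance between cap_1 and cap_2 below 0.012 m and horizontal distance between each of cap_1, cap_2 and cap_3 below 0.012 m and horizontal distance between each of cap_1, cap_2, cap_3 and cap_4 below 0.012 m and horizontal distance between each of cap_1, cap_2, cap_3, cap_4 and cap_mat below 0.045 m and horizontal distance between tall_tin_1 and tall_tin_2 below 0.01 m and horizontal distance between each of tall_tin_1, tall_tin_2 and low_tin_1 below 0.01 m and horizontal distance between each of tall_tin_1, tall_tin_2, low_tin_1 and low_tin_2 below 0.01 m and horizontal distance between each of tall_tin_1, tall_tin_2, low_tin_1, low_tin_2 and tin_mat below 0.03 m and angle between each of cap_1, cap_2, cap_3, cap_4, tall_tin_1, tall_tin_2, low_tin_1, low_tin_2's own z axis and vertical below 0.07 rad and linear speed of each of cap_1, cap_2, cap_3, cap_4, tall_tin_1, tall_tin_2, low_tin_1, low_tin_2 below 0.02 m/s and z of each of low_tin_1, low_tin_2 in the frame of tall_tin_1 above 0.03 m and z of each of low_tin_1, low_tin_2 in the frame of tall_tin_2 above 0.03 m); the robot touches nothing.
It fails at once if the multimeter is moved more than 4 cm (distance of meter from where it was at the start of the episode above 0.04 m).
It fails at once if the film canister is moved more than 4 cm (distance of canister from where it was at the start of the episode above 0.04 m).
Of cap_1, cap_2, cap_3, cap_4 only 3 to 4 are there at a start; the rules pass over those that are not, and their reading is None.
Of tall_tin_1, tall_tin_2, low_tin_1, low_tin_2 only 3 to 4 are there at a start; the rules pass over those that are not, and their reading is None.
At some moment in a run one of cap_1, cap_2, cap_3, cap_4 may be knocked a few centimetres aside while the robot is not near it.
It also fails if it takes over 210 s, if anything falls off the work surface, if the arm or the gripper's body presses on something with over 40 N, if the wrist force passes 120 N, or if a joint passes its speed limit or range.

### The arm

A 6-joint arm with a two-finger parallel gripper is mounted at the origin on a cart in front of the work surface, level with it; the furniture and walls round the work are solid. World frame = base frame: x ahead of the robot, y to its left, z up, the work surface at z = 0. Lengths are in mm, angles in rad, forces in N, time in s.
With the tool pointing down it reaches from about 350 to 775 mm from the base axis. Payload 7.3 kg.
Tool frame: the origin (TCP) lies on the mounting face of the last link; the fingertips stand 178 mm ahead of it and the grasp point (between the pads) lies 159 mm ahead of it; z points along the fingers, y is the line along which they close (so a half turn about z gives the same grasp; the last joint's range is limited). The gripper opens to 92 mm and grips with 3 to 60 N. Pads are 19 mm wide; open, the fingers measure 130 mm over their backs; the gripper's body (75 mm by 190 mm) begins 47 mm behind the grasp point.
Start: joints at [-1.372, 0.342, 1.524, -0, 1.275, -0.146], TCP at [177.474, -494.096, 404.741] pointing down, gripper open.
Joint ranges: [-2.53, 2.53], [-0.77, 2.02], [0.04, 2.7], [-1, 4.14], [0.28, 2.66], [-3.11, 3.11]. Speed limits (rad/s): [2.57, 2.57, 3.14, 3.14, 3.14, 3.14].

### API

Orientations are given as [roll, pitch, yaw] about the fixed x, y, z axes, in that order (R = Rz(yaw) Ry(pitch) Rx(roll)).
In Python, from plant import bot, optics, close_job gives the robot as it stands (bot), with the cameras (optics) and the job as plain functions.
- The arm moves only by the shell command python3 shift.py, which reads ROWS from standard input. ROWS is one flat JSON list of numbers that holds 1 to 5 rows one after another, with no inner brackets; each row has 5 numbers: the finger opening in mm, then dx, dy, dz in mm, then a turn about the tool's z in rad; each row is the pose to reach, as a shift and turn from the pose commanded when the command began, along the tool's axes at that moment; what a row does not reach only later rows make up. A row lasts 1/8 s, in which the tool goes at most 62.5 mm and 0.188 rad, less where a joint would pass 70% of its speed; a pose out of reach is approached as far as the arm can. The fingers move at their own pace and stop on an object; the grip force is fixed at half the most. Time passes only in rows, so rows that do not move let the fingers close. It prints the time, the measured TCP pose, the force, the opening and the grip force at its end. Input that does not fit is refused with a message, and nothing moves.
- bot.get_obs(): the state, without advancing time (a new reading comes with each control period).
- optics.capture(name): name is "scene" or "side" or "wrist"; returns a dict with "color" (384x512x3 uint8, red, green, blue), "K" (3x3 intrinsics, pixels), "R" (3x3) and "t" (3): a world point X has camera coordinates R X + t. Camera axes: x right, y down, z forward; pixel columns grow to the right and rows downward; lengths in mm; the calibration is good to about 2 mm. A picture is of the moment at which its call begins. There is no depth.
- close_job(): hands the job in; it is judged then, once.
The state is a dict: "time": time; "joint_positions": joint angles; "dq": joint speeds; "tau": joint torques, N m; "tool_pos": TCP position; "tcp_rot": TCP orientation; "contact_force": force on the tool from outside, world axes, zero at the start; "moment": the same for the moment, N m; "grip_width": finger opening in mm; "finger_force": force on a finger pad.
Only numpy, scipy, OpenCV 4.12 (cv2) and the standard library are available. Lean on these libraries where they do the work, as an engineer would, in place of code of your own. Each camera call takes 0.05 s, during which the arm holds its last target. There are 200 camera calls.

## Working session

There is one attempt and no reset: what is moved stays moved. The work goes in short steps, Python scripts to look and compute and a shell command to move; the robot and the scene stay as the last step left them, time stands still between calls to the robot, and variables do not carry over. Pictures are saved under pics/ and viewed, at most 16 in all, crops included, and the job is handed in when it is done.

```bash
ls; mkdir -p pics; cat > h.py <<'E'
import numpy as np, cv2
from plant import bot, optics, close_job
def cap(n,save=None):
    c=optics.capture(n)
    if save: cv2.imwrite('pics/'+save+'.png',c['color'][:,:,::-1])
    return c
def ray(c,u,v,z):
    K,R,t=map(np.array,(c['K'],c['R'],c['t']))
    d=R.T@np.linalg.solve(K,[u,v,1.]); o=-R.T@t
    return o+d*(z-o[2])/d[2]
def proj(c,X):
    p=np.array(c['K'])@(np.array(c['R'])@np.array(X,float)+np.array(c['t'])); return p[:2]/p[2]
def blobs(m,amin=60):
    n,l,s,ce=cv2.connectedComponentsWithStats(m.astype('uint8'))
    return [(s[i][:5].tolist(),ce[i].round(1).tolist()) for i in range(1,n) if s[i][4]>amin]
E
python3 - <<'E'
from h import *
a=cap('scene','a')['color'];b=cap('side','b')['color'];w=cap('wrist','w')['color']
cv2.imwrite('pics/ab.png',cv2.resize(np.vstack([a,b])[:,:,::-1],None,fx=.78,fy=.78))
for n in('scene','side','wrist'):
    c=optics.capture(n);R=np.array(c['R']);print(n,(-R.T@np.array(c['t'])).round(),R[2].round(2))
print(bot.get_obs())
E
```

```text
pics
plant.py
shift.py
scene [-189.  540. 1106.] [ 0.57 -0.36 -0.74]
side [460. 940. 810.] [ 0.11 -0.78 -0.61]
wrist [ 244. -470.  385.] [-0.25 -0.09 -0.97]
{'time': 0.3, 'joint_positions': array([-1.37200056e+00,  3.42275213e-01,  1.52435976e+00, -9.03448859e-06,
        1.27537065e+00, -1.45998018e-01]), 'dq': array([ 0.00027212, -0.00033086, -0.00154459, -0.00087018,  0.00162888,
       -0.00051537]), 'tau': array([-2.41399248e-04, -4.30737448e+01, -2.44091588e+01,  7.17209908e-02,
        5.20748959e-02, -6.32646515e-05]), 'tool_pos': array([ 177.46818202, -494.07408626,  404.506754  ]), 'tcp_rot': array([-3.14118282e+00, -5.15291499e-05,  3.44796407e-01]), 'contact_force': array([0.38020754, 0.27033326, 0.20323277]), 'moment': array([ 0.04992652,  0.00780556, -0.06981352]), 'finger_force': 0.0, 'grip_width': 91.66366058996572}
```

View pics/a.png

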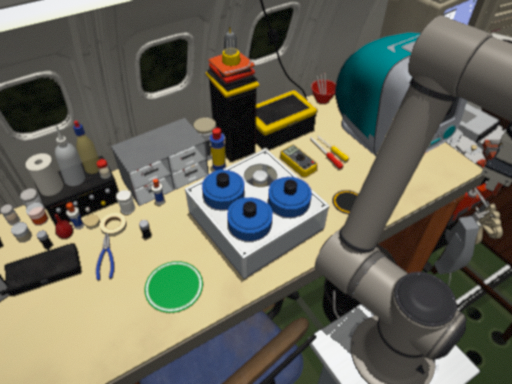

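View pics/b.png

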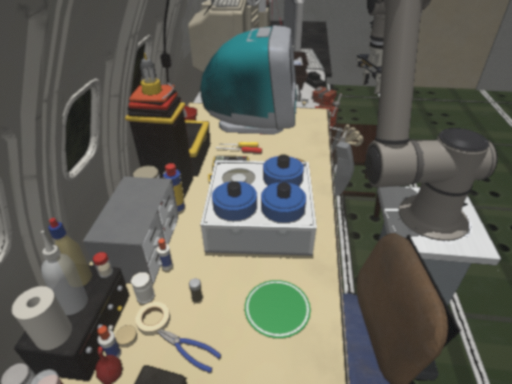

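The scene view shows three caps, at about (222,188), (290,195) and (249,218). The far-right port (262,172) is open with a tin in it. The green mat is at (174,287) and the black mat at (346,201), partly hidden by the arm. The multimeter is at (298,158) and the canister at (145,229).

```bash
cat >> h.py <<'E'
def tri(c1,p1,c2,p2):
    A=[];b=[]
    for c,p in((c1,p1),(c2,p2)):
        K,R,t=map(np.array,(c['K'],c['R'],c['t'])); P=K@np.c_[R,t]
        for i in(0,1): r=p[i]*P[2]-P[i]; A.append(r[:3]);b.append(-r[3])
    return np.linalg.lstsq(np.array(A),np.array(b),rcond=None)[0]
def hsv(c): return cv2.cvtColor(c['color'],cv2.COLOR_RGB2HSV).astype(int)
def knobs(c,box):
    h=hsv(c);x0,y0,x1,y1=box
    blue=(abs(h[...,0]-107)<14)&(h[...,1]>120)&(h[...,2]>50)
    m=np.zeros(blue.shape,bool);m[y0:y1,x0:x1]=1
    return blobs((h[...,2]<60)&m,15),blobs(blue&m,200)
E
python3 - <<'E'
from h import *
s=cap('scene');d=cap('side')
for c,b in((s,(195,160,320,245)),(d,(205,150,315,225))):
    k,bl=knobs(c,b);print('knob',k);print('blue',bl)
    h=hsv(c);g=(abs(h[...,0]-70)<15)&(h[...,1]>120);B=[x for x in blobs(g,600)];print('green',[(x,ray(c,*x[1],3).round(1)) for x in B])
c=s;h=hsv(c)
for n,m in(('yel',(abs(h[...,0]-26)<6)&(h[...,1]>130)&(h[...,2]>90)),('dark',h[...,2]<50)):
    print(n,[x for x in blobs(m,20) if 270<x[1][0]<380 and 130<x[1][1]<230])
o=np.vstack([cv2.resize(s['color'][130:250,180:370],(800,505))])
cv2.imwrite('pics/z.png',o[:,:,::-1])
E
```

```text
knob [([217, 174, 12, 13, 134], [222.2, 179.9]), ([285, 181, 11, 13, 132], [290.0, 187.0]), ([244, 202, 12, 15, 153], [249.3, 209.3])]
blue [([203, 166, 108, 75, 3812], [253.8, 202.9])]
green [(([149, 265, 50, 43, 1708], [173.3, 286.0]), array([477.5, 400.3,   3. ]))]
knob [([279, 157, 9, 10, 86], [283.0, 161.5]), ([229, 183, 11, 13, 119], [233.8, 189.1]), ([278, 184, 11, 13, 123], [283.2, 190.3])]
blue [([264, 158, 38, 23, 578], [282.6, 169.7]), ([213, 183, 43, 28, 800], [234.3, 197.9]), ([262, 182, 43, 31, 871], [282.9, 198.9])]
green [(([250, 284, 55, 48, 2049], [277.1, 307.9]), array([477.1, 400.6,   3. ]))]
yel [([331, 146, 18, 16, 134], [339.5, 153.4]), ([280, 151, 37, 26, 314], [298.3, 165.8]), ([333, 191, 25, 22, 114], [341.9, 200.2])]
dark [([296, 155, 8, 6, 33], [299.4, 157.3]), ([285, 181, 11, 13, 126], [290.0, 187.0]), ([337, 194, 19, 16, 215], [346.0, 200.6])]
```

View pics/z.png

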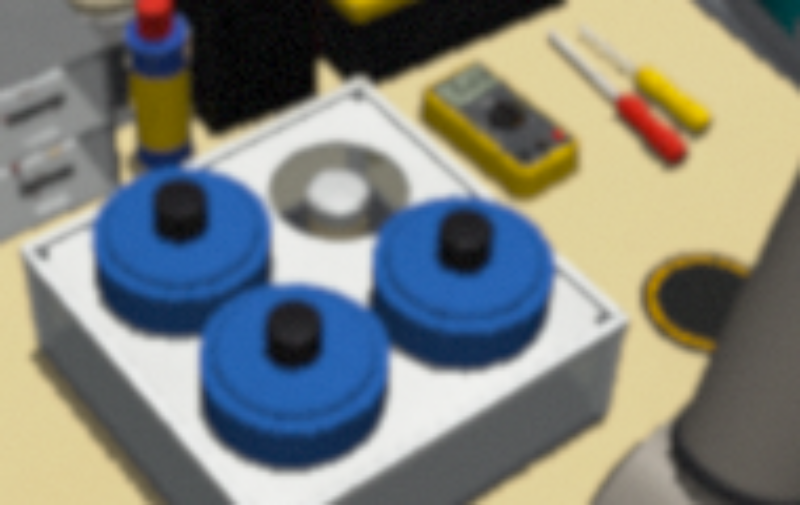

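Close-up: three knobs are clear, and the open port holds a round, light object at about (339,190) in the crop. The arm hides part of the black mat.

```bash
cat > meas.py <<'E'
from h import *
def caps():
    s=cap('scene');d=cap('side')
    ks=[x[1] for x in knobs(s,(100,150,325,320))[0]];kd=[x[1] for x in knobs(d,(205,130,330,330))[0]]
    for p in ks:
        for q in kd:
            X=tri(s,p,d,q);e=max(np.hypot(*(proj(s,X)-p)),np.hypot(*(proj(d,X)-q)))
            if e<2.5: print('knob',p,q,X.round(1),'err',round(float(e),2))
if __name__=='__main__':
    caps();o=bot.get_obs();print(o['time'],o['tool_pos'].round(1),o['tcp_rot'].round(4),o['grip_width'])
E
python3 meas.py
echo '[92,0,0,-20,0.17,92,0,0,-20,0.345,92,0,0,-20,0.345]' | python3 shift.py; python3 -c "
from h import *
print(bot.get_obs()['tool_pos'],bot.get_obs()['tcp_rot'])"
```

```text
time: 0.88
tool_pos: [177.5, -494.0, 424.8]
tcp_rot: [3.141, -0.0, 0.001]
contact_force: [-0.2, 0.5, 0.9]
grip_width: 92.1
finger_force: 0.0
[ 177.48063755 -494.03998961  424.8413652 ] [ 3.14131249e+00 -6.33705951e-05  1.38444731e-03]
```

```bash
echo '[92,32,-48,0,0,92,64,-96,0,0,92,96,-144,0,0,92,128,-192,0,0,92,160,-240,0,0]' | python3 shift.py
echo '[92,32,-48,0,0,92,64,-96,0,0,92,96,-144,0,0,92,128,-192,0,0,92,157.2,-245.3,0,0]' | python3 shift.py >/dev/null
echo '[92,0,0,0,0,92,0,0,0,0]' | python3 shift.py
python3 - <<'E'
from h import *
s=cap('scene');w=cap('wrist')
cv2.imwrite('pics/c1.png',np.vstack([cv2.resize(s['color'],(400,300)),cv2.resize(w['color'],(400,300))])[:,:,::-1])
import meas;meas.caps()
E
```

```text
time: 1.5
tool_pos: [338.2, -252.4, 424.7]
tcp_rot: [3.141, -0.0, 0.004]
contact_force: [1.6, -0.2, -0.2]
grip_width: 91.6
finger_force: 0.0
time: 2.38
tool_pos: [494.6, -8.9, 424.3]
tcp_rot: [3.141, 0.001, 0.003]
contact_force: [-0.2, -0.2, -0.3]
grip_width: 91.9
finger_force: 0.0
knob [124.6, 175.0] [283.1, 161.6] [479.2 437.7 475.3] err 0.94
knob [124.6, 175.0] [233.7, 189.2] [566.8 423.6 395.2] err 0.66
knob [107.4, 191.0] [283.4, 190.0] [476.3 481.2 452.1] err 2.37
knob [222.2, 180.0] [283.1, 161.6] [488.6 213.5 327.7] err 1.7
knob [222.2, 180.0] [233.7, 189.2] [624.7 147.4 175.7] err 0.11
knob [317.1, 187.5] [283.1, 161.6] [ 500.  -123.3  101.2] err 0.84
knob [317.1, 187.5] [233.7, 189.2] [ 723.2 -337.3 -216.3] err 0.76
knob [290.2, 187.4] [283.1, 161.6] [494.2  -9.6 174.3] err 0.05
knob [290.2, 187.4] [233.7, 189.2] [ 685.5 -163.1  -80. ] err 1.67
knob [249.4, 209.3] [283.4, 190.0] [484.  137.7 176.7] err 0.24
```

View pics/c1.png

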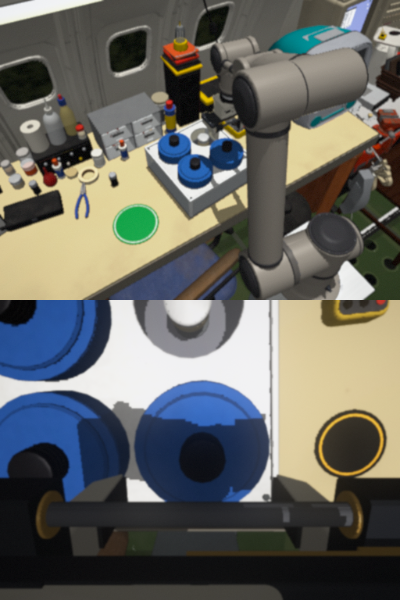

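The wrist view shows cap B below with its knob at about (203,457). The open port is at the top, and the black mat with its yellow ring is at about (350,442), fully visible. I'll measure the mat and grasp B.

```bash
python3 - <<'E'
from h import *
w=cap('wrist');h=hsv(w)
m=((abs(h[...,0]-24)<8)&(h[...,1]>150)).astype('uint8')
m[:, :390]=0; m[:100]=0; m[232:]=0
print(blobs(m,50))
p=cv2.findNonZero(m)
e=cv2.fitEllipse(cv2.convexHull(p));print(e, ray(w,*e[0],3))
E
echo '[92,0,0,40,0,92,0,0,75,0,92,0,0,85,0,92,0,0,85,0]' | python3 shift.py
echo '[30,0,0,0,0,30,0,0,0,0,30,0,0,0,0,30,0,0,0,0,30,0,0,0,0]' | python3 shift.py
```

```text
[([407, 144, 84, 81, 1308], [449.1, 184.1])]
((448.58154296875, 184.2888946533203), (76.08554077148438, 88.27281188964844), 52.73773193359375) [ 463.82693482 -243.01248489    3.        ]
time: 3.12
tool_pos: [494.9, -9.4, 340.2]
tcp_rot: [3.141, -0.0, -0.001]
contact_force: [-0.1, 0.8, -0.8]
grip_width: 91.4
finger_force: 0.0
time: 3.75
tool_pos: [494.8, -8.8, 339.7]
tcp_rot: [3.141, -0.0, -0.0]
contact_force: [-0.0, 0.3, 0.8]
grip_width: 46.2
finger_force: 0.0
```

```bash
echo '[30,0,0,0,0,30,0,0,0,0,30,0,0,0,0]' | python3 shift.py
echo '[30,0,0,-30,0,30,0,0,-70,0,30,0,0,-107,0,30,0,0,-107,0]' | python3 shift.py
echo '[30,-2,-40,0,0,30,-4,-90,0,0,30,-7,-150,0,0,30,-10,-210,0,0,30,-12,-270,0,0]' | python3 shift.py >/dev/null
echo '[30,-2,-55,0,0,30,-4,-100,0,0,30,-5.4,-139.2,0,0,30,-5.4,-139.2,0,0,30,-5.4,-139.2,0,0]' | python3 shift.py
python3 - <<'E'
from h import *
s=cap('scene');w=cap('wrist')
cv2.imwrite('pics/c2.png',np.vstack([cv2.resize(s['color'],(400,300)),cv2.resize(w['color'],(400,300))])[:,:,::-1])
E
```

```text
time: 4.12
tool_pos: [494.8, -8.9, 339.7]
tcp_rot: [3.141, -0.0, -0.0]
contact_force: [0.0, -1.3, -0.3]
grip_width: 39.4
finger_force: 30.0
time: 4.62
tool_pos: [495.0, -8.8, 449.2]
tcp_rot: [3.141, -0.006, -0.0]
contact_force: [0.3, -0.3, -1.6]
grip_width: 39.3
finger_force: 30.0
time: 5.88
tool_pos: [477.4, 400.0, 445.2]
tcp_rot: [3.14, 0.002, 0.0]
contact_force: [0.4, -0.1, -0.7]
grip_width: 39.5
finger_force: 30.0
```

View pics/c2.png

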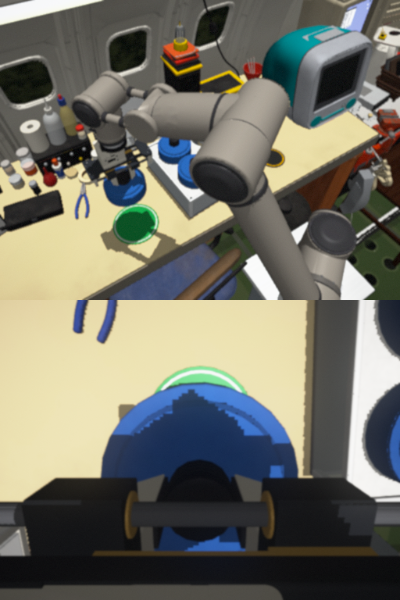

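The cap is held level over the green mat (scene about (125,185), mat at (135,224)). Lowering it now.

```bash
echo '[30,0,0,50,0,30,0,0,110,0,30,0,0,165,0,30,0,0,200,0,30,0,0,210,0]' | python3 shift.py
echo '[30,0,0,3.5,0,30,0,0,3.5,0,30,0,0,3.5,0]' | python3 shift.py
echo '[92,0,0,0,0,92,0,0,0,0,92,0,0,0,0,92,0,0,0,0,92,0,0,0,0]' | python3 shift.py >/dev/null
echo '[92,0,0,0,0,92,0,0,0,0,92,0,0,-60,0,92,0,0,-120,0,92,0,0,-170,0]' | python3 shift.py 
echo '[92,0,0,-22,0,92,1,40,-22,0,92,3,100,-22,0,92,5,160,-22,0,92,6.8,220,-22,0]' | python3 shift.py >/dev/null
echo '[92,0,42.3,0,0,92,0,42.3,0,0,92,0,42.3,0,0]' | python3 shift.py 
cat >> meas.py <<'E'
E
sed -i 's/if e<2.5:/if e<2.5 and 20<X[2]<230:/' meas.py
python3 - <<'E'
from h import *
import meas;meas.caps()
w=cap('wrist');cv2.imwrite('pics/w3.png',w['color'][:,:,::-1])
h=hsv(w);print(blobs(h[...,2]<45,300)); print('C expect',proj(w,(484.2,137.7,190)),'E stack',proj(w,(477.3,400.3,83)))
E
```

```text
time: 6.6
tool_pos: [477.3, 399.0, 234.5]
tcp_rot: [3.139, 0.004, -0.002]
contact_force: [-0.5, 0.6, -1.3]
grip_width: 39.2
finger_force: 30.0
time: 6.98
tool_pos: [477.8, 400.5, 234.8]
tcp_rot: [-3.14, -0.002, -0.0]
contact_force: [0.3, -0.3, -0.9]
grip_width: 39.7
finger_force: 30.0
time: 8.22
tool_pos: [477.3, 400.3, 405.8]
tcp_rot: [-3.141, -0.002, -0.0]
contact_force: [0.8, -0.5, 0.1]
grip_width: 91.5
finger_force: 0.0
time: 9.22
tool_pos: [484.2, 138.4, 425.3]
tcp_rot: [-3.141, -0.0, -0.001]
contact_force: [-0.2, 1.0, -0.3]
grip_width: 91.8
finger_force: 0.0
knob [311.1, 174.8] [285.4, 149.6] [495.3 -86.4 178. ] err 2.17
knob [225.9, 177.1] [233.6, 189.4] [631.  132.  168.6] err 2.1
knob [249.5, 209.5] [283.4, 190.4] [484.1 137.3 175.2] err 0.15
knob [169.0, 274.1] [277.2, 297.5] [481.1 404.4  58.9] err 2.18
[([225, 0, 46, 14, 420], [247.2, 5.4]), ([0, 156, 23, 39, 693], [9.5, 174.4]), ([232, 170, 59, 64, 2938], [261.0, 201.6]), ([0, 228, 512, 156, 44238], [255.2, 314.1])]
C expect [257.54106115 208.31623777] E stack [-15.27299323 180.31757922]
```

```bash
python3 - <<'E'
from h import *
for n,b in(('scene',(130,240,215,320)),('side',(240,270,325,340))):
    c=cap(n)
    for x in knobs(c,b)[0]: print(n,x,ray(c,*x[1],68.6).round(1))
E
echo '[92,0,-0.4,40,0,92,0,-0.4,75,0,92,0,-0.4,85.5,0,30,0,-0.4,85.5,0,30,0,-0.4,85.5,0]' | python3 shift.py >/dev/null
echo '[30,0,0,0,0,30,0,0,0,0,30,0,0,0,0,30,0,0,0,0,30,0,0,0,0]' | python3 shift.py >/dev/null
echo '[30,0,0,0,0,30,0,0,0,0]' | python3 shift.py
```

```text
scene ([163, 267, 13, 15, 160], [169.0, 274.1]) [478.3 403.1  68.6]
side ([271, 293, 13, 9, 75], [277.2, 297.5]) [477.6 416.1  68.6]
time: 10.98
tool_pos: [484.2, 138.3, 339.8]
tcp_rot: [3.141, -0.0, -0.0]
contact_force: [0.2, -1.6, 1.3]
grip_width: 39.7
finger_force: 30.0
```

```bash
echo '[30,0,0,-30,0,30,0,0,-70,0,30,0,0,-107,0,30,0,0,-107,0]' | python3 shift.py
python3 - <<'E'
from h import *
a=[]
for n,(x0,y0,x1,y1) in(('scene',(130,230,215,320)),('side',(240,260,325,350))):
    c=cap(n);a.append(cv2.resize(c['color'][y0:y1,x0:x1],(400,400)))
cv2.imwrite('pics/c4.png',np.hstack(a)[:,:,::-1])
E
```

```text
time: 11.48
tool_pos: [484.4, 138.7, 449.2]
tcp_rot: [-3.14, -0.006, -0.0]
contact_force: [1.1, 0.2, -1.2]
grip_width: 39.4
finger_force: 30.0
```

View pics/c4.png

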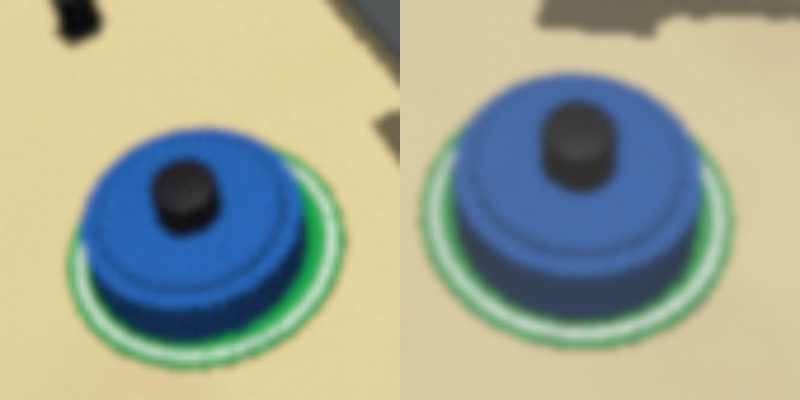

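The first cap sits upright and centred on the green mat. In the side view the top of its knob is lighter, so my threshold cut it off; I'll raise the threshold.

```bash
cat >> h.py <<'E'
def knobs2(c,box,vmax=90):
    h=hsv(c);x0,y0,x1,y1=box;m=np.zeros(h.shape[:2],bool);m[y0:y1,x0:x1]=1
    return blobs((h[...,2]<vmax)&(h[...,1]<100)&m,40)
E
python3 - <<'E'
from h import *
K={}
for n,b in(('scene',(150,250,190,300)),('side',(250,270,310,315))):
    c=cap(n);K[n]=knobs2(c,b);print(n,K[n],[ray(c,*x[1],68.6).round(1) for x in K[n]])
E
```

```text
scene [([163, 267, 12, 15, 141], [168.8, 273.5])] [array([480.4, 402.8,  68.6])]
side [([271, 283, 15, 20, 241], [277.7, 292.7])] [array([477.5, 402.4,  68.6])]
```

```bash
echo '[30,-1,-40,0,0,30,-3,-100,0,0,30,-5,-160,0,0,30,-6.8,-220,0,0,30,-6.8,-262,0,0]' | python3 shift.py
echo '[30,0,0,0,0,30,0,0,0,0,30,0,0,40,0,30,0,0,90,0,30,0,0,130,0]' | python3 shift.py
```

```text
time: 12.3
tool_pos: [476.8, 403.0, 444.6]
tcp_rot: [3.14, 0.003, 0.001]
contact_force: [0.5, 0.1, -0.7]
grip_width: 39.4
finger_force: 30.0
time: 12.92
tool_pos: [477.6, 398.5, 314.8]
tcp_rot: [3.14, 0.001, -0.002]
contact_force: [0.3, -0.3, -0.7]
grip_width: 39.6
finger_force: 30.0
```

```bash
echo '[30,0,-1,15,0,30,0,-1,30,0,30,0,-1,37,0,30,0,-1,39,0,30,0,-1,39,0]' | python3 shift.py
echo '[92,0,0,0,0,92,0,0,0,0,92,0,0,0,0,92,0,0,0,0,92,0,0,0,0]' | python3 shift.py >/dev/null
echo '[92,0,0,0,0,92,0,0,0,0,92,0,0,-60,0,92,0,0,-120,0,92,0,0,-147.5,0]' | python3 shift.py 
echo '[92,10,20,0,0,92,40,70,0,0,92,70,120,0,0,92,100,170,0,0,92,130,220,0,0]' | python3 shift.py >/dev/null
echo '[92,17,34,0,0,92,17,34,0,0,92,17,34,0,0]' | python3 shift.py 
python3 - <<'E'
from h import *
for n,b,b2 in(('scene',(145,230,195,290),(205,165,240,200)),('side',(250,240,310,310),(222,175,246,205))):
    c=cap(n);
    for bb,z in((b,112.6),(b2,175.6)):
        for x in knobs2(c,bb,90 if n=='side' else 70): print(n,x,ray(c,*x[1],z).round(1))
    if n=='side': cv2.imwrite('pics/c5.png',c['color'][120:384,180:380,::-1])
w=cap('wrist');cv2.imwrite('pics/w5.png',w['color'][:,:,::-1]);h=hsv(w);print(blobs(h[...,2]<45,300));print(proj(w,(624.7,147.2,190)))
E
```

```text
time: 13.55
tool_pos: [477.6, 401.6, 278.4]
tcp_rot: [-3.141, -0.001, -0.0]
contact_force: [0.4, 0.5, -1.3]
grip_width: 39.5
finger_force: 30.0
time: 14.8
tool_pos: [477.5, 401.5, 429.4]
tcp_rot: [-3.138, -0.005, -0.0]
contact_force: [1.1, 0.4, -0.6]
grip_width: 92.0
finger_force: 0.0
time: 15.8
tool_pos: [624.3, 146.9, 423.7]
tcp_rot: [3.141, 0.003, -0.001]
contact_force: [-0.4, 0.1, -0.9]
grip_width: 92.2
finger_force: 0.0
scene ([160, 258, 13, 15, 153], [166.3, 265.0]) [479.9 403.4 112.6]
scene ([217, 174, 12, 13, 104], [222.4, 180.3]) [623.6 147.3 175.6]
side ([250, 252, 60, 4, 111], [279.6, 253.2]) [480.5 315.1 112.6]
side ([271, 272, 15, 20, 255], [278.0, 281.5]) [478.1 403.1 112.6]
side ([252, 299, 10, 11, 55], [254.8, 305.8]) [524.1 474.5 112.6]
side ([224, 181, 22, 20, 291], [234.2, 190.1]) [622.4 151.6 175.6]
[([15, 90, 37, 26, 679], [34.8, 102.1]), ([232, 168, 59, 64, 2935], [261.1, 199.8]), ([0, 226, 512, 158, 32151], [209.7, 327.1]), ([392, 228, 120, 94, 5877], [472.7, 275.8]), ([218, 259, 81, 12, 469], [262.6, 262.7]), ([366, 289, 22, 29, 411], [377.5, 300.4])]
[256.65607542 207.12957052]
```

View pics/c5.png

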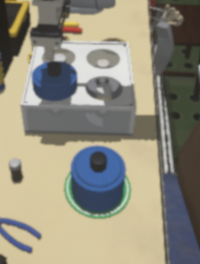

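The two-cap stack is straight on the mat, at about (97,175) in the crop. The last cap, A, is still on the box. Three ports are open.

```bash

echo '[92,0,0,40,0,92,0,0,75,0,92,0,0,85.5,0,30,0,0,85.5,0,30,0,0,85.5,0]' | python3 shift.py >/dev/null
echo '[30,0,0,0,0,30,0,0,0,0,30,0,0,0,0,30,0,0,0,0,30,0,0,0,0]' | python3 shift.py >/dev/null
echo '[30,0,0,0,0,30,0,0,0,0]' | python3 shift.py
echo '[30,0,0,-30,0,30,0,0,-70,0,30,0,0,-107,0,30,0,0,-107,0]' | python3 shift.py
echo '[30,-10,-20,0,0,30,-40,-70,0,0,30,-70,-120,0,0,30,-100,-170,0,0,30,-130,-220,0,0]' | python3 shift.py >/dev/null
echo '[30,-16.5,-34.5,0,0,30,-16.5,-34.5,0,0,30,-16.5,-34.5,0,0,30,-16.5,-34.5,0,0]' | python3 shift.py
```

```text
time: 17.45
tool_pos: [624.5, 147.3, 339.8]
tcp_rot: [3.141, -0.0, -0.0]
contact_force: [-0.2, -1.4, 1.5]
grip_width: 39.3
finger_force: 30.0
time: 17.95
tool_pos: [624.5, 147.7, 449.8]
tcp_rot: [-3.14, -0.006, 0.0]
contact_force: [0.4, -0.2, -1.4]
grip_width: 39.2
finger_force: 30.0
time: 19.08
tool_pos: [478.3, 401.2, 446.0]
tcp_rot: [3.141, 0.001, -0.001]
contact_force: [-0.3, -0.4, -1.1]
grip_width: 39.6
finger_force: 30.0
```

```bash
python3 - <<'E'
from h import *
c=cap('side')
for x in knobs2(c,(250,255,310,310),90): print(x,ray(c,*x[1],112.6).round(1))
E
echo '[30,0,0,40,0,30,0,0,80,0,30,0,0,105,0,30,0,0,105,0,30,0,0,105,0]' | python3 shift.py >/dev/null
echo '[30,0,0,10,0,30,0,0,17,0,30,0,0,20,0,30,0,0,20,0,30,0,0,20,0]' | python3 shift.py
```

```text
([269, 274, 19, 19, 304], [277.7, 282.6]) [478.5 406.3 112.6]
([252, 279, 11, 31, 176], [255.8, 298.4]) [524.2 455.3 112.6]
time: 20.38
tool_pos: [478.0, 402.0, 321.9]
tcp_rot: [-3.141, -0.0, -0.0]
contact_force: [-0.2, 0.9, -1.5]
grip_width: 39.2
finger_force: 30.0
```

```bash
echo '[92,0,0,0,0,92,0,0,0,0,92,0,0,0,0,92,0,0,0,0,92,0,0,0,0]' | python3 shift.py >/dev/null
echo '[92,0,0,0,0,92,0,0,0,0,92,0,0,-60,0,92,0,0,-120,0,92,0,0,-160,0]' | python3 shift.py 
echo '[92,0,40,0,0,92,0,100,0,0,92,0,160,0,0,92,0,220,0,0,92,0,280,0,0]' | python3 shift.py >/dev/null
echo '[92,20,51,0,0,92,50,51,0,0,92,50,51,0,0,92,50,51,0,0]' | python3 shift.py 
python3 - <<'E'
from h import *
w=cap('wrist','w6');s=cap('side')
for n,b in(('scene',(145,220,195,290)),('side',(255,240,305,305))):
    c=cap(n)
    for x in knobs2(c,b,90): print(n,x,ray(c,*x[1],156.6).round(1))
cv2.imwrite('pics/c6.png',np.hstack([w['color'],cv2.resize(s['color'][150:384,200:356],(256,384))])[:,:,::-1])
for p in((624.7,147.2),(494.5,-9),(484.2,137.7),(635,.5)): print(proj(w,(*p,110)).round(),proj(w,(*p,94)).round())
E
```

```text
time: 21.62
tool_pos: [477.7, 401.8, 485.1]
tcp_rot: [-3.14, -0.003, -0.0]
contact_force: [-0.1, 0.3, 0.4]
grip_width: 91.9
finger_force: 0.0
time: 22.75
tool_pos: [527.5, 71.2, 481.5]
tcp_rot: [3.142, 0.001, 0.0]
contact_force: [-1.1, -0.2, 0.4]
grip_width: 91.6
finger_force: 0.0
scene ([145, 226, 6, 13, 59], [147.1, 232.4]) [574.8 411.2 156.6]
scene ([157, 248, 14, 16, 161], [163.4, 255.4]) [481.6 403.8 156.6]
side ([287, 253, 18, 3, 44], [296.6, 253.8]) [439.  351.7 156.6]
side ([271, 260, 16, 20, 270], [278.2, 269.4]) [478.9 403.4 156.6]
side ([255, 292, 6, 13, 48], [256.6, 299.1]) [518.3 487.4 156.6]
[177.  69.] [180.  70.]
[331. 198.] [328. 194.]
[193. 207.] [196. 203.]
[329.  57.] [326.  59.]
```

View pics/c6.png

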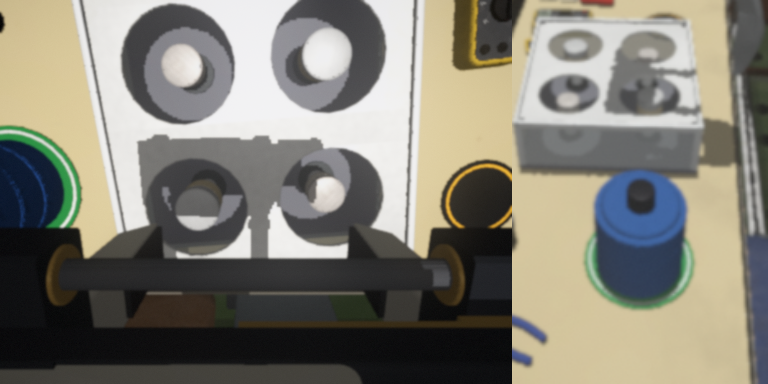

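The three-cap stack is upright on the green mat. All four ports show a light disc: (183,66), (326,53), a shadowed one at (198,205) and (327,193). I'll zoom in to tell the sizes apart.

```bash
python3 - <<'E'
from h import *
w=cv2.imread('pics/w6.png');c=optics.capture('wrist');K=np.array(c['K']);print(K[0,0])
a=[]
for i,(x,y) in enumerate(((183,66),(326,53),(198,203),(327,193))):
    y0=max(y-45,0);p=w[y0:y0+90,x-45:x+45];p=cv2.resize(p,(300,300),interpolation=cv2.INTER_CUBIC)
    a.append(np.clip(p.astype(float)*(1.8 if i>1 else 1.1),0,255).astype('uint8'))
cv2.imwrite('pics/z6.png',np.vstack([np.hstack(a[:2]),np.hstack(a[2:])]))
E
```

```text
343.7346890908021
```

View pics/z6.png

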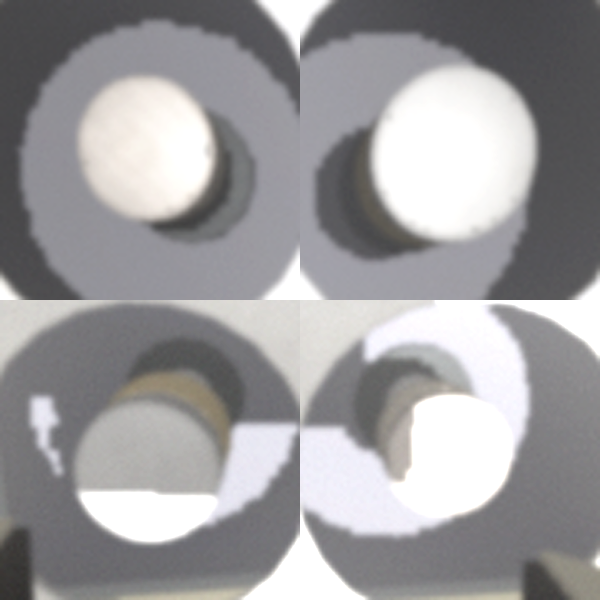

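Judging by disc size, C (484,138) and D (635,0) are tall tins, and A (625,147) and B (495,-9) are low ones. Next, their positions and the port centres.

```bash
python3 - <<'E'
from h import *
w=cap('wrist')
for n,u,v,z in(('A',182.1,65.1,94),('D',327.5,53.6,110),('C',197.4,209.3,110),('B',327.3,194.5,94)): print(n,ray(w,u,v,z).round(1))
g=w['color'].max(2).astype(float)
print('ports from box corners / ellipse:')
# port edges: floor of box darker than panel; contour of pixels <120 near each
m=(w['color'].min(2)<175).astype('uint8');cv2.imwrite('pics/m.png',m*255)
for n,u,v in(('A',178,66),('D',329,55)):
    q=np.zeros_like(m);cv2.circle(q,(u,v),75,1,-1);q&=m;q[:,:]=cv2.morphologyEx(q,cv2.MORPH_OPEN,np.ones((5,5)))
    k=max(cv2.findContours(q,0,1)[0],key=cv2.contourArea).reshape(-1,2);k=k[k[:,1]>2];e=cv2.fitEllipse(k);print(n,e,ray(w,*e[0],110).round(1))
print(bot.get_obs()['tool_pos'])
h=hsv(w);m=((abs(h[...,0]-24)<8)&(h[...,1]>150)).astype('uint8');m[:,:435]=0;m[:150]=0;m[235:]=0
E
```

```text
A [629.7 145.5  94. ]
D [638.8   2.4 110. ]
C [481.8 133.8 110. ]
B [494.1  -8.7  94. ]
ports from box corners / ellipse:
A ((177.6443634033203, 64.01615142822266), (111.3864974975586, 120.98619079589844), 157.93711853027344) [629.3 146.6 110. ]
D ((328.4576110839844, 51.20901870727539), (112.27743530273438, 122.91635131835938), 17.365121841430664) [640.9   1.6 110. ]
[527.46491298  71.37956288 481.95347345]
```

```bash
echo '[58,-20,-30,20,0,58,-44,-65,56,0,58,-44,-65,56,0,58,-44,-65,56,0,58,-44,-65,56,0]' | python3 shift.py 
cat > tin.py <<'E'
from h import *
import sys
def tin(z,r_px,save,cx=None):
    w=cap('wrist');col=w['color']
    cv2.imwrite('pics/%s.png'%save,col[:,:,::-1])
    return w
E
python3 - <<'E'
from h import *
o=bot.get_obs();w=cap('wrist');s=cap('side')
print(o['tool_pos'],o['grip_width'])
print(proj(w,(482,134,110)),proj(w,(484,138,110)))
cv2.imwrite('pics/c7.png',np.hstack([w['color'],cv2.resize(s['color'][150:246,215:311],(288,384)[:1]*2) if 0 else cv2.resize(s['color'][140:268,215:311],(288,384))])[:,:,::-1])
E
```

```text
time: 23.68
tool_pos: [484.6, 135.4, 426.8]
tcp_rot: [-3.142, -0.002, -0.001]
contact_force: [0.1, 0.1, 0.8]
grip_width: 58.3
finger_force: 0.0
[484.62648912 135.38528747 426.76459625] 58.31294045482343
[256.86647373 183.60245351] [252.36689649 181.4191441 ]
```

View pics/c7.png

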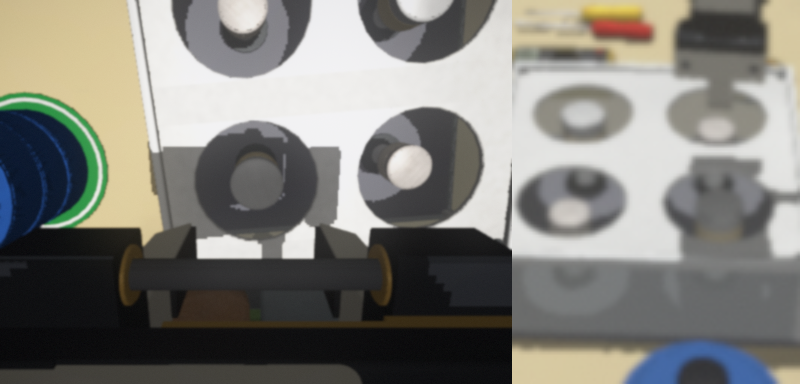

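Tin C is at wrist pixel (257,184), directly below the gripper, which matches (482,134). The ports form a consistent 145 mm square, so I'll use the wrist-camera positions and descend.

```bash
echo '[58,-1.2,2,30,0,58,-1.2,2,60,0,58,-1.2,2,90,0,58,-1.2,2,90,0,58,-1.2,2,90,0]' | python3 shift.py
python3 - <<'E'
from h import *
w=cap('wrist');s=cap('side');print(proj(w,(482.3,134.3,110)))
cv2.imwrite('pics/c8.png',np.hstack([w['color'],cv2.resize(s['color'][140:268,215:311],(288,384))])[:,:,::-1])
E
```

```text
time: 24.4
tool_pos: [483.3, 133.8, 336.9]
tcp_rot: [-3.141, -0.002, -0.001]
contact_force: [0.2, 0.4, -0.3]
grip_width: 57.6
finger_force: 0.0
[254.49432652 214.60633508]
```

View pics/c8.png

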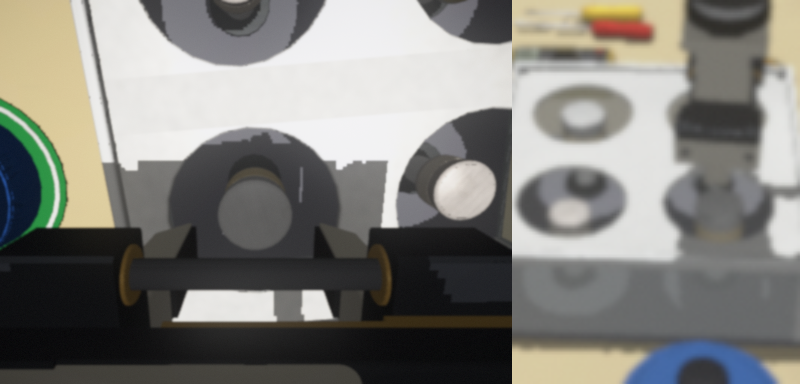

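The disc is at (255,215), exactly where predicted and centred between the fingers. Descending to grip.

```bash
echo '[58,-0.5,0,30,0,58,-0.5,0,60,0,58,-0.5,0,80,0,58,-0.5,0,80,0,58,-0.5,0,80,0]' | python3 shift.py
echo '[35,0,0,0,0,35,0,0,0,0,35,0,0,0,0,35,0,0,0,0]' | python3 shift.py
```

```text
time: 25.12
tool_pos: [482.8, 134.0, 257.0]
tcp_rot: [-3.141, -0.002, -0.0]
contact_force: [-0.1, 0.2, 0.6]
grip_width: 58.0
finger_force: 0.0
time: 25.62
tool_pos: [482.5, 134.0, 256.7]
tcp_rot: [-3.141, -0.002, -0.0]
contact_force: [-0.5, -0.6, 6.9]
grip_width: 47.1
finger_force: 30.0
```

```bash
echo '[35,0,0,-20,0,35,0,0,-60,0,35,0,0,-100,0,35,0,0,-120,0,35,0,0,-120,0]' | python3 shift.py
echo '[35,-2,40,0,0,35,-5,100,0,0,35,-8,160,0,0,35,-11,220,0,0,35,-14,280,0,0]' | python3 shift.py >/dev/null
echo '[35,-2,50,0,0,35,-4.5,97,0,0,35,-4.5,97,0,0,35,-4.5,97,0,0]' | python3 shift.py 
echo '[35,0,0,40,0,35,0,0,90,0,35,0,0,140,0,35,0,0,160,0,35,0,0,160,0]' | python3 shift.py 
echo '[35,0,0,8,0,35,0,0,14,0,35,0,0,16,0,35,0,0,16,0,35,0,0,16,0]' | python3 shift.py
```

```text
time: 26.25
tool_pos: [482.3, 134.0, 376.9]
tcp_rot: [-3.141, -0.003, -0.0]
contact_force: [-0.5, -0.7, -2.2]
grip_width: 47.1
finger_force: 30.0
time: 27.38
tool_pos: [463.3, -242.7, 374.3]
tcp_rot: [-3.14, 0.002, -0.001]
contact_force: [-0.2, 0.0, -1.1]
grip_width: 47.3
finger_force: 30.0
time: 28.0
tool_pos: [463.3, -241.4, 214.1]
tcp_rot: [-3.139, 0.004, 0.002]
contact_force: [-0.0, 0.1, -1.3]
grip_width: 46.9
finger_force: 30.0
time: 28.62
tool_pos: [463.7, -243.2, 200.0]
tcp_rot: [3.141, -0.0, -0.0]
contact_force: [-0.9, 1.2, -2.0]
grip_width: 47.1
finger_force: 30.0
```

```bash
echo '[70,0,0,0,0,70,0,0,0,0,70,0,0,0,0,70,0,0,0,0]' | python3 shift.py >/dev/null
echo '[58,0,0,-30,0,58,0,0,-90,0,58,0,0,-150,0,58,0,0,-200,0,58,0,0,-224,0]' | python3 shift.py 
python3 - <<'E'
from h import *
w=cap('wrist');print(proj(w,(463.5,-243,53)));h=hsv(w)
cv2.imwrite('pics/c9.png',w['color'][:,:,::-1])
m=((abs(h[...,0]-24)<8)&(h[...,1]>150)).astype('uint8');m[235:]=0;print(blobs(m,50))
m=((h[...,2]>90)&(h[...,1]<60)).astype('uint8');m[228:]=0;print(blobs(m,100))
E
echo '[58,20,-30,0,0,58,60,-80,0,0,58,95,-130,0,0,58,130,-180,0,0,58,160,-230,0,0]' | python3 shift.py >/dev/null
echo '[58,15.2,-15.5,0,0,58,15.2,-15.5,0,0,58,15.2,-15.5,0,0,58,15.2,-15.5,0,0]' | python3 shift.py
python3 - <<'E'
from h import *
w=cap('wrist','c10');print(proj(w,(638.8,2.4,110)));h=hsv(w)
m=((h[...,2]>120)&(h[...,1]<40)).astype('uint8');m[228:]=0
b=blobs(m,100);print(b)
E
```

```text
time: 29.75
tool_pos: [463.6, -243.0, 427.1]
tcp_rot: [3.139, -0.004, -0.0]
contact_force: [0.6, -0.2, -0.8]
grip_width: 57.9
finger_force: 0.0
[254.2865614  168.80628984]
[([361, 0, 23, 19, 389], [371.7, 8.1]), ([213, 119, 83, 83, 1043], [252.5, 156.8])]
[([0, 0, 110, 228, 16265], [43.2, 121.5]), ([116, 102, 21, 92, 460], [126.5, 147.2]), ([233, 146, 44, 46, 1568], [254.2, 168.5])]
time: 30.92
tool_pos: [638.4, 1.2, 423.8]
tcp_rot: [3.141, 0.0, -0.002]
contact_force: [-0.5, -0.5, 0.2]
grip_width: 57.9
finger_force: 0.0
[253.88835709 180.11340689]
[([433, 39, 52, 35, 886], [455.7, 56.8]), ([0, 68, 357, 160, 31655], [179.6, 133.8]), ([290, 219, 25, 9, 128], [303.3, 224.4])]
```

View pics/c10.png

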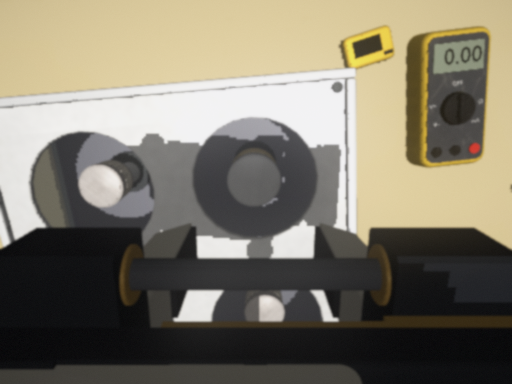

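Tin D is at (254,180) as predicted, and the first tin stands where I placed it (254,168.5). The meter and yellow tool are clear. Gripping D.

```bash
echo '[58,0,0,40,0,58,0,0,80,0,58,0,0,120,0,58,0,0,140,0,58,0,0,140,0]' | python3 shift.py 
echo '[58,0,0,15,0,58,0,0,28,0,58,0,0,28,0,35,0,0,28,0,35,0,0,28,0]' | python3 shift.py
echo '[35,0,0,0,0,35,0,0,0,0,35,0,0,0,0,35,0,0,0,0]' | python3 shift.py
echo '[35,0,0,-20,0,35,0,0,-60,0,35,0,0,-100,0,35,0,0,-140,0,35,0,0,-140,0]' | python3 shift.py
echo '[35,-20,30,0,0,35,-60,80,0,0,35,-95,130,0,0,35,-130,180,0,0,35,-160,230,0,0]' | python3 shift.py >/dev/null
echo '[35,-15.2,15.5,0,0,35,-15.2,15.5,0,0,35,-15.2,15.5,0,0,35,-15.2,15.5,0,0]' | python3 shift.py
```

```text
time: 31.6
tool_pos: [638.2, 1.7, 282.3]
tcp_rot: [-3.141, 0.003, -0.001]
contact_force: [0.3, -0.2, 0.3]
grip_width: 58.0
finger_force: 0.0
time: 32.22
tool_pos: [639.0, 2.4, 256.2]
tcp_rot: [3.141, -0.001, -0.0]
contact_force: [0.4, -0.1, -0.8]
grip_width: 47.3
finger_force: 30.0
time: 32.72
tool_pos: [639.0, 2.4, 256.2]
tcp_rot: [3.141, -0.001, -0.0]
contact_force: [0.6, 0.2, 4.0]
grip_width: 47.3
finger_force: 30.0
time: 33.35
tool_pos: [639.1, 2.4, 399.0]
tcp_rot: [3.141, -0.006, -0.0]
contact_force: [1.3, 0.6, -2.2]
grip_width: 47.0
finger_force: 30.0
time: 34.48
tool_pos: [464.2, -242.2, 395.3]
tcp_rot: [-3.141, 0.0, 0.001]
contact_force: [0.8, -0.6, -1.8]
grip_width: 47.4
finger_force: 30.0
```

```bash
echo '[35,0,0,40,0,35,0,0,90,0,35,0,0,125,0,35,0,0,132,0,35,0,0,132,0]' | python3 shift.py 
echo '[35,0,0,6,0,35,0,0,11,0,35,0,0,14,0,35,0,0,14,0,35,0,0,14,0]' | python3 shift.py
```

```text
time: 35.1
tool_pos: [464.2, -242.8, 264.2]
tcp_rot: [3.141, -0.001, 0.001]
contact_force: [-0.6, -0.6, 0.0]
grip_width: 46.9
finger_force: 30.0
time: 35.72
tool_pos: [463.7, -243.1, 249.9]
tcp_rot: [3.141, -0.0, -0.0]
contact_force: [0.1, -0.1, -1.4]
grip_width: 46.9
finger_force: 30.0
```

```bash
echo '[70,0,0,0,0,70,0,0,0,0,70,0,0,0,0,70,0,0,0,0]' | python3 shift.py >/dev/null
echo '[56,0,0,-30,0,56,0,0,-90,0,56,0,0,-150,0,56,0,0,-175,0,56,0,0,-175,0]' | python3 shift.py 
python3 - <<'E'
from h import *
w=cap('wrist');print(proj(w,(463.5,-243,103)));h=hsv(w)
m=((h[...,2]>90)&(h[...,1]<60)).astype('uint8');m[228:]=0;print(blobs(m,100))
E
echo '[56,5,-40,0,0,56,12,-100,0,0,56,20,-160,0,0,56,28,-215,0,0,56,30.4,-234.4,0,0]' | python3 shift.py >/dev/null
echo '[56,0,0,0,0,56,0,0,0,0,56,0,0,0,0]' | python3 shift.py
python3 - <<'E'
from h import *
w=cap('wrist','c11');p=proj(w,(494.1,-8.7,94));print(p);h=hsv(w)
x,y=p.astype(int);q=cv2.GaussianBlur(w['color'],(0,0),1)[y-45:y+45,x-45:x+45]
cs=cv2.HoughCircles(cv2.cvtColor(q,cv2.COLOR_RGB2GRAY),cv2.HOUGH_GRADIENT,1,10,param1=40,param2=12,minRadius=18,maxRadius=26)
for c in cs[0][:4]: print((c[:2]+[x-45,y-45]).round(1),c[2],ray(w,c[0]+x-45,c[1]+y-45,94).round(1))
E
```

```text
time: 36.85
tool_pos: [463.7, -243.1, 426.7]
tcp_rot: [3.139, -0.004, -0.0]
contact_force: [0.8, -1.2, -1.1]
grip_width: 55.7
finger_force: 0.0
[254.23748448 179.65872883]
[([0, 0, 110, 228, 16226], [43.1, 121.5]), ([111, 55, 26, 139, 624], [123.1, 128.0]), ([229, 146, 51, 60, 2242], [254.3, 177.4])]
time: 37.9
tool_pos: [494.0, -9.7, 424.2]
tcp_rot: [3.141, 0.001, -0.002]
contact_force: [0.6, -0.2, 0.1]
grip_width: 56.0
finger_force: 0.0
[254.19431979 176.13740728]
[253.5 175.5] 21.8 [494.7  -8.1  94. ]
[257.5 163.5] 24.3 [506.  -11.8  94. ]
```

View pics/c11.png

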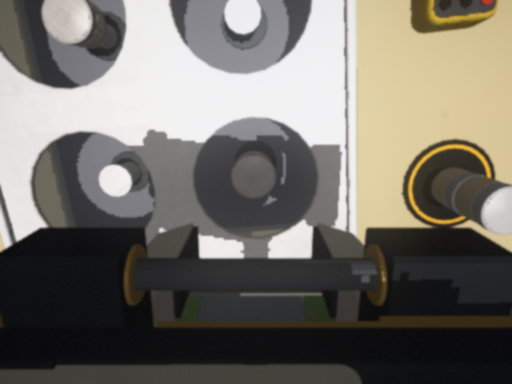

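Tin B is at (253.5,175.5). The two tall tins make a straight column on the black mat (right), and the pedestals at C and D are empty. Gripping B.

```bash
echo '[56,0.3,-0.3,40,0,56,0.3,-0.3,80,0,56,0.3,-0.3,120,0,56,0.3,-0.3,150,0,56,0.3,-0.3,150,0]' | python3 shift.py 
echo '[56,0,0,15,0,56,0,0,28,0,56,0,0,31,0,56,0,0,31,0,32,0,0,31,0]' | python3 shift.py
echo '[32,0,0,0,0,32,0,0,0,0,32,0,0,0,0,32,0,0,0,0]' | python3 shift.py
echo '[32,0,0,-20,0,32,0,0,-60,0,32,0,0,-120,0,32,0,0,-181,0,32,0,0,-181,0]' | python3 shift.py
echo '[32,-5,40,0,0,32,-12,100,0,0,32,-20,160,0,0,32,-28,215,0,0,32,-30.7,234.7,0,0]' | python3 shift.py >/dev/null
echo '[32,0,0,0,0,32,0,0,0,0,32,0,0,0,0]' | python3 shift.py
```

```text
time: 38.58
tool_pos: [493.7, -8.9, 273.0]
tcp_rot: [-3.141, 0.005, -0.001]
contact_force: [-0.0, -0.3, 1.0]
grip_width: 56.6
finger_force: 0.0
time: 39.2
tool_pos: [494.6, -8.4, 244.3]
tcp_rot: [3.141, -0.001, -0.0]
contact_force: [-0.2, 0.6, 0.6]
grip_width: 49.8
finger_force: 0.0
time: 39.7
tool_pos: [494.5, -8.4, 244.1]
tcp_rot: [3.141, -0.001, -0.0]
contact_force: [-1.7, -0.4, 5.3]
grip_width: 41.3
finger_force: 30.0
time: 40.33
tool_pos: [494.9, -8.4, 429.1]
tcp_rot: [3.14, -0.009, -0.0]
contact_force: [-0.3, -0.1, -1.3]
grip_width: 41.0
finger_force: 30.0
time: 41.32
tool_pos: [464.0, -241.7, 424.6]
tcp_rot: [-3.141, 0.0, 0.002]
contact_force: [-0.0, -0.9, -0.5]
grip_width: 41.2
finger_force: 30.0
```

```bash
echo '[32,0,0,40,0,32,0,0,80,0,32,0,0,115,0,32,0,0,123,0,32,0,0,123,0]' | python3 shift.py >/dev/null
echo '[32,0,0,6,0,32,0,0,11,0,32,0,0,14.5,0,32,0,0,14.5,0,32,0,0,14.5,0]' | python3 shift.py
echo '[64,0,0,0,0,64,0,0,0,0,64,0,0,0,0,64,0,0,0,0]' | python3 shift.py 
echo '[56,0,0,-30,0,56,0,0,-90,0,56,0,0,-137.5,0,56,0,0,-137.5,0,56,0,0,-137.5,0]' | python3 shift.py 
python3 - <<'E'
from h import *
w=cap('wrist');print(proj(w,(463.5,-243,137)));h=hsv(w)
m=((h[...,2]>90)&(h[...,1]<60)).astype('uint8');m[228:]=0;print(blobs(m,100))
E
echo '[56,15,-40,0,0,56,40,-95,0,0,56,65,-150,0,0,56,90,-205,0,0,56,115,-260,0,0]' | python3 shift.py >/dev/null
echo '[56,25,-60,0,0,56,51,-118,0,0,56,51.2,-128.5,0,0,56,51.2,-128.5,0,0,56,51.2,-128.5,0,0]' | python3 shift.py
python3 - <<'E'
from h import *
w=cap('wrist','c12');p=proj(w,(629.7,145.5,94));print(p)
x,y=p.astype(int);q=cv2.GaussianBlur(w['color'],(0,0),1)[y-45:y+45,x-45:x+45]
cs=cv2.HoughCircles(cv2.cvtColor(q,cv2.COLOR_RGB2GRAY),cv2.HOUGH_GRADIENT,1,10,param1=40,param2=12,minRadius=18,maxRadius=26)
for c in cs[0][:4]: print((c[:2]+[x-45,y-45]).round(1),c[2],ray(w,c[0]+x-45,c[1]+y-45,94).round(1))
E
```

```text
time: 42.58
tool_pos: [463.6, -243.1, 287.3]
tcp_rot: [3.141, -0.0, -0.0]
contact_force: [0.8, 1.1, -1.2]
grip_width: 41.0
finger_force: 30.0
time: 43.08
tool_pos: [463.6, -243.0, 287.3]
tcp_rot: [3.141, -0.0, -0.0]
contact_force: [1.0, -0.0, 0.6]
grip_width: 64.4
finger_force: 0.0
time: 43.7
tool_pos: [463.4, -242.9, 424.0]
tcp_rot: [-3.141, 0.001, -0.0]
contact_force: [0.1, -0.7, -0.6]
grip_width: 56.1
finger_force: 0.0
[255.69840279 187.8995708 ]
[([0, 0, 110, 228, 16889], [42.7, 122.4]), ([113, 76, 24, 114, 495], [124.9, 133.7]), ([230, 145, 52, 68, 2692], [255.7, 180.5])]
time: 45.0
tool_pos: [629.7, 144.0, 424.2]
tcp_rot: [3.141, 0.001, -0.002]
contact_force: [-0.3, -0.6, 0.2]
grip_width: 55.7
finger_force: 0.0
[253.44639338 176.11955938]
[252.5 174.5] 23.0 [631.2 146.4  94. ]
[252.5 164.5] 21.8 [640.6 146.3  94. ]
```

View pics/c12.png

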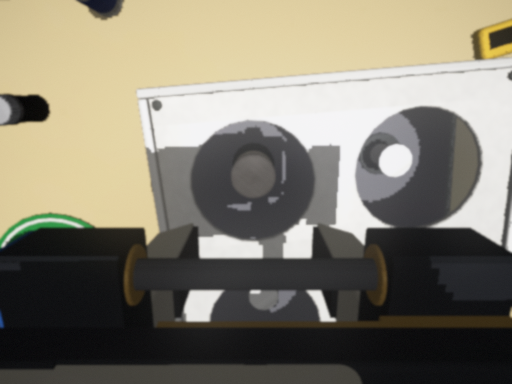

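Tin A is at (253,175), centred in its port. Gripping it.

```bash
echo '[56,0.4,-0.4,40,0,56,0.4,-0.4,80,0,56,0.4,-0.4,120,0,56,0.4,-0.4,150,0,56,0.4,-0.4,150,0]' | python3 shift.py >/dev/null
echo '[56,0,0,15,0,56,0,0,28,0,56,0,0,31,0,56,0,0,31,0,32,0,0,31,0]' | python3 shift.py
echo '[32,0,0,0,0,32,0,0,0,0,32,0,0,0,0,32,0,0,0,0]' | python3 shift.py
echo '[32,0,0,-20,0,32,0,0,-60,0,32,0,0,-120,0,32,0,0,-181,0,32,0,0,-181,0]' | python3 shift.py
echo '[32,-15,40,0,0,32,-40,95,0,0,32,-65,150,0,0,32,-90,205,0,0,32,-115,260,0,0]' | python3 shift.py >/dev/null
echo '[32,-25,60,0,0,32,-51,118,0,0,32,-51.6,128.9,0,0,32,-51.6,128.9,0,0,32,-51.6,128.9,0,0]' | python3 shift.py
```

```text
time: 46.3
tool_pos: [630.5, 145.9, 244.2]
tcp_rot: [-3.142, -0.001, -0.0]
contact_force: [0.3, 0.7, -0.8]
grip_width: 49.7
finger_force: 0.0
time: 46.8
tool_pos: [630.4, 145.8, 244.2]
tcp_rot: [-3.142, -0.001, -0.0]
contact_force: [-0.6, 0.2, 5.0]
grip_width: 40.8
finger_force: 30.0
time: 47.42
tool_pos: [630.5, 145.9, 430.5]
tcp_rot: [-3.141, -0.011, -0.0]
contact_force: [0.4, 0.4, -1.8]
grip_width: 40.9
finger_force: 30.0
time: 48.68
tool_pos: [464.1, -241.8, 424.1]
tcp_rot: [-3.14, 0.001, 0.001]
contact_force: [0.5, 0.1, -1.3]
grip_width: 41.2
finger_force: 30.0
```

```bash
echo '[32,0,0,30,0,32,0,0,65,0,32,0,0,88,0,32,0,0,88,0,32,0,0,88,0]' | python3 shift.py >/dev/null
echo '[32,0,0,6,0,32,0,0,12,0,32,0,0,15.3,0,32,0,0,15.3,0,32,0,0,15.3,0]' | python3 shift.py
echo '[64,0,0,0,0,64,0,0,0,0,64,0,0,0,0,64,0,0,0,0]' | python3 shift.py 
echo '[64,0,0,-30,0,64,0,0,-80,0,64,0,0,-100,0,64,0,0,-100,0]' | python3 shift.py
echo '[64,0,-30,0,0,64,0,-80,0,0,64,0,-140,0,0,64,0,-180,0,0,64,0,-180,0,0]' | python3 shift.py
python3 - <<'E'
from h import *
a=cap('wrist')['color'];b=cap('side')['color']
c=cap('scene')
for x in knobs2(c,(150,230,190,280),90): print(x,ray(c,*x[1],156.6).round(1))
cv2.imwrite('pics/c13.png',np.hstack([cv2.resize(x,(400,300)) for x in(a,b)])[:,:,::-1])
E
```

```text
time: 49.92
tool_pos: [463.6, -243.1, 321.4]
tcp_rot: [3.142, 0.0, -0.0]
contact_force: [-0.8, 0.3, -1.8]
grip_width: 40.8
finger_force: 30.0
time: 50.42
tool_pos: [463.6, -243.1, 321.5]
tcp_rot: [3.141, -0.0, -0.0]
contact_force: [0.0, 0.5, 0.2]
grip_width: 64.0
finger_force: 0.0
time: 50.92
tool_pos: [463.7, -243.1, 422.9]
tcp_rot: [3.139, -0.003, -0.0]
contact_force: [-0.5, 0.1, -0.9]
grip_width: 63.8
finger_force: 0.0
time: 51.55
tool_pos: [463.2, -60.8, 420.1]
tcp_rot: [-3.141, 0.002, 0.004]
contact_force: [-0.2, -0.6, 0.6]
grip_width: 63.8
finger_force: 0.0
([157, 248, 14, 16, 161], [163.4, 255.4]) [481.6 403.8 156.6]
```

View pics/c13.png

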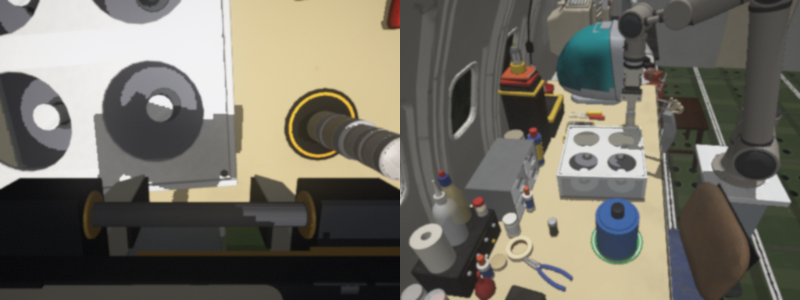

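The four-tin column stands straight on the black mat (wrist (345,135)). The cap stack is upright on the green mat (side (617,228)), and all the pedestals are empty. Handing in.

```bash
python3 -c "
from plant import bot, optics, close_job
print(close_job())"
```

```text
the job is handed in; nothing more can be done
None
```

I handed the job in at about 52 s: three caps are stacked on the green mat and four tins stand in one column (tall ones below) on the black mat, and the last pictures show both straight; the hand-in call returned no verdict.

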